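# Lock the quarter-turn cap on a worktop water filter

## Task

Close the worktop water filter: take the loose blue cap, set it into the black neck with its two lugs in the neck's two slots, press it down against the spring and turn it clockwise about a quarter turn until it snaps into its locked notch, then let go. Press and turn with feeling, since the neck breaks if it is forced past the spring's travel or hard against the end stop (25 N is too much). Leave the mug, the glass, the lemon and the tomato where they are.

Things in the scene. Friction and masses are not known exactly. Their poses are not given: they have to be found in the camera images.
- filter_unit: White fixed box, a water filter, 150 (x) by 180 (y) by 60 mm high, brass hose ends on its +x side, black display on its -x side. Origin: centre of its underside; z up. A black round neck, 70 mm across, stands up in the middle of its flat top. The neck's top face is 4 to 15 mm above the flat top, different each time and not measured: feel for it.
- mouth (a point): On the axis of the neck, at the height of the flat top (60 mm above the worktop), axes as the filter's. The neck has an upright bore 45 mm across. Its rim is 11 mm thick from the neck's top face down; below the rim is room for the lugs to turn.
- slot (a point): Middle of the slot on the filter's +x side, 27 mm from the axis, at the height of the flat top. A second slot lies opposite (-x side). Each is 16 mm wide, reaches 33 mm from the axis and lets a lug down through the rim. White bars on the neck mark them. A turn anticlockwise from the slots is blocked.
- notch (a point): Where one lug is locked: 27 mm from the axis, 80 degrees (1.40 rad) clockwise, seen from above, from the slot; height of the flat top. Red dots mark the two notches. Each is 4 mm high, hidden in the rim's underside; the lugs fit it at 75 to 85 degrees, where an end stop is. Before the notch the lugs only rub under the rim.
- plate (a point): On the axis, at the height of the flat top. Spring plate in the bore, 33 mm across: at rest 9 mm below the neck's top face; pushes up on the cap's underside with 2 N at first, 1.5 N more per mm; hard stop after 10 mm (17 N); damped, 0.1 N per mm/s. Lugs clear the rim from 8 mm (14 N) on. Let go over the notches, it lifts the cap until the lugs catch (4 mm in, 8 N).
- cap: Blue cap, about 60 g, stands loose left or right of the filter. Origin: centre of its underside; x along wing and lugs. Barrel 40 mm across, 24 high; at its foot a lug on each of +x and -x, 27 mm from axis to tip, 10 wide, 6 high. Flange 60 across at 24 to 29 mm; wing grip 46 long (x), 12 thick, 29 to 57 mm up. Either way round fits. Locked: origin 13 mm below the neck's top.
- mug_3: White mug with yellow stripes, 101 mm high; origin at the centre of its underside. Leave alone.
- glass_1: Clear drinking glass, 82 mm across, 89 mm high, on the other side of the filter from the cap; origin at the centre of its underside. Leave alone.
- lemon_1: Yellow lemon, 83 mm long, 58 mm high; origin under its centre. Leave alone.
- tomato_1: Red tomato, 62 mm; origin under its centre. Leave alone.

How it is judged:
By the outcome, as a careful person would: the job done as asked, in the order asked, and still so for the second after the job is handed in, with the robot touching nothing.
It also fails if it takes over 51 s, if anything falls off the work surface, if the arm or the gripper's body presses on something with over 40 N, if the wrist force passes 120 N, or if a joint passes its speed limit or range.

## Robot

A 6-joint arm with a two-finger parallel gripper is mounted at the origin on a cart in front of the work surface, level with it; the furniture and walls round the work are solid. World frame = base frame: x ahead of the robot, y to its left, z up, the work surface at z = 0. Lengths are in m, angles in rad, forces in N, time in s.
With the tool pointing down it reaches from about 0.4 to 0.825 m from the base axis. Payload 7 kg.
Tool frame: the origin (TCP) lies between the finger pads; the fingertips stand 22 mm ahead of it and the grasp point (between the pads) lies 3 mm ahead of it; z points along the fingers, y is the direction in which the jaws open and shut (so a half turn about z gives the same grasp; the last joint's range is limited). The gripper opens to 88 mm and grips with 3 to 60 N. Pads are 19 mm wide; open, the fingers measure 130 mm over their backs; the gripper's body (78 mm by 193 mm) begins 47 mm behind the grasp point.
Start: joints at [-0.855, 0.359, 0.012, 0, -1.224, -0.288], TCP at [0.28, -0.614, 0.249] pointing down, gripper open.
Joint ranges: [-3.07, 3.07], [-1.43, 2.12], [-1.02, 1.25], [-3.03, 1.67], [-3.05, -0], [-3.03, 3.03]. Speed limits (rad/s): [2.39, 2.39, 3.01, 3.14, 3.14, 3.14].

## Interface

Orientations are given as [roll, pitch, yaw] about the fixed x, y, z axes, in that order (R = Rz(yaw) Ry(pitch) Rx(roll)).
In Python, from station import arm, optics gives the robot as it stands. The module is installed in compiled form; this text tells all that it offers.
- The arm moves only by the tool jog_arm, never from a script. Its argument "motion" is a list that holds one entry, the list of rows, each a list of 7 numbers: the shift along the tool's x, y, z in m, then the turn, a rotation vector about the tool's x, y, z in degrees, then the finger opening in m, from 0 to 0.0876. In form: [[[x, y, z, rx, ry, rz, grip], ...]]. A call has 1 to 8 rows; each row is the pose to reach, as a shift and turn from the pose measured when the call began, along the tool's axes at that moment; what a row does not reach only later rows make up. A row lasts 1/10 s, in which the tool goes at most 50 mm and 8.59 degrees, less where a joint would pass 70% of its speed; a pose out of reach is approached as far as the arm can. A call with a gripper value outside its range is refused whole. The fingers move at their own pace and stop on an object; "newtons" is the grip in N (left out, the last holds). Time passes only in rows, so rows that repeat a pose let the fingers close. It gives the time, the measured TCP pose, the force and the opening at its end, in the units of the state.
- arm.get_state(): the state, without advancing time (a new reading comes with each control period).
- optics.grab_frame(name): name is "side" or "top"; returns the picture (400x640x3 uint8, red, green, blue); there is no depth.
- optics.camera_model(name): a dict with "mtx" (3x3 intrinsics, pixels), "R" (3x3) and "t" (3): a world point X has camera coordinates R X + t. Camera axes: x right, y down, z forward; pixel columns grow to the right and rows downward; lengths in m; the calibration is good to about 2 mm. A picture is of the moment at which its call begins. camera_model takes no time and is no camera call.
- arm.job_done(): hands the job in, once; it reports no verdict.
The state is a dict: "t": time; "q": joint angles; "qd": joint speeds; "joint_efforts": joint torques, N m; "eef_pos": TCP position; "ee_rot": TCP orientation; "force": force on the tool from outside, world axes, zero at the start; "moment": the same for the moment, N m; "width": finger opening in m.
Only numpy, scipy, OpenCV 4.12 (cv2) and the standard library are available. Lean on these libraries where they do the work, as an engineer would, in place of code of your own. Each camera call takes 0.05 s, during which the arm holds its last target.

## Working session

There is one attempt and no reset: what is moved stays moved. The work goes in short steps, Python scripts to look and compute and a tool call to move; the robot and the scene stay as the last step left them, time stands still between calls to the robot, and variables do not carry over. Pictures are saved under pics/ and viewed, and the job is handed in when it is done.

Besides the shell and the picture viewer there is one more tool, called after ">>>" as name(argument=value, ...), one argument or row to a line, values as JSON. jog_arm: Moves the arm, as the interface text tells. Its arguments: {"type":"object","properties":{"motion":{"type":"array","items":{"type":"array","items":{"type":"array","items":{"type":"number"}}}},"newtons":{"type":"number"}},"required":["motion"]}

```bash
mkdir -p pics; python3 - <<'E'
from station import arm, optics
import cv2
for n in("side","top"):
    im=optics.grab_frame(n); cv2.imwrite(f"pics/{n}0.png",im[:,:,::-1])
    m=optics.camera_model(n); print(n,m)
print(arm.get_state())
E
```

```text
side {'mtx': array([[364.76113083,   0.        , 324.70225728],
       [  0.        , 364.76113083, 197.29091504],
       [  0.        ,   0.        ,   1.        ]]), 'R': array([[ 0.99591231,  0.08952624,  0.01198833],
       [ 0.07181747, -0.70434754, -0.70621299],
       [-0.05478065,  0.70418718, -0.70789794]]), 't': array([-0.53747446,  0.0647738 ,  1.0033008 ])}
top {'mtx': array([[450.94831179,   0.        , 313.63866701],
       [  0.        , 450.94831179, 204.93260123],
       [  0.        ,   0.        ,   1.        ]]), 'R': array([[-0.01236392, -0.99988517,  0.00876244],
       [-0.99823579,  0.01183364, -0.05818307],
       [ 0.0580727 , -0.00946635, -0.99826747]]), 't': array([0.05936996, 0.50684241, 1.34547973])}
{'t': 0.1, 'q': array([-8.54868377e-01,  3.59311757e-01,  1.11561439e-02, -2.76456726e-04,
       -1.22412498e+00, -2.88054574e-01]), 'qd': array([-0.00063351, -0.00254215,  0.00287989,  0.00079801, -0.00011197,
        0.0006385 ]), 'joint_efforts': array([-1.49758263e-03, -5.84161806e+01,  2.93752903e+01,  7.01555595e+00,
        1.01525339e-02, -1.99050487e-05]), 'eef_pos': array([ 0.27985278, -0.6138063 ,  0.24772688]), 'ee_rot': array([ 3.14009570e+00, -1.72502372e-04, -2.71381327e+00]), 'force': array([ 0.67265659, -0.12625613,  0.03719937]), 'moment': array([-0.00248226, -0.01804242, -0.00415564]), 'width': 0.08767391100238223}
```

View pics/side0.png

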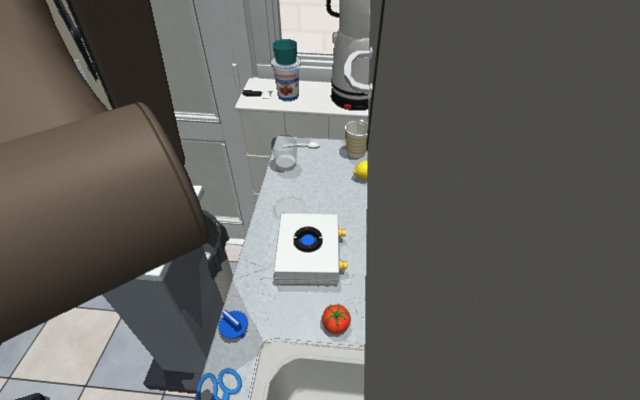

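View pics/top0.png

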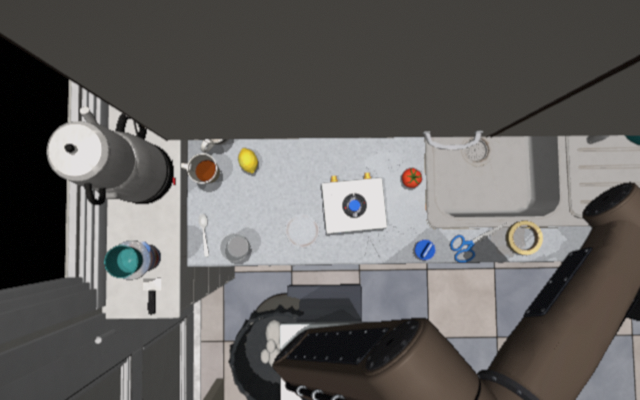

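```bash
cat > h.py <<'E'
import numpy as np
from station import arm, optics
def ray(n,u,v):
    m=optics.camera_model(n);R=m["R"];t=m["t"]
    c=-R.T@t; d=R.T@np.linalg.solve(m["mtx"],[u,v,1]); return c,d
def atz(n,u,v,z):
    c,d=ray(n,u,v); return c+d*(z-c[2])/d[2]
def proj(n,X):
    m=optics.camera_model(n);p=m["mtx"]@(m["R"]@np.array(X)+m["t"]);return p[:2]/p[2]
E
python3 - <<'E'
import cv2
t=cv2.imread("pics/top0.png");s=cv2.imread("pics/side0.png")
a=cv2.resize(t[165:270,310:450],None,fx=5.7,fy=5.7,interpolation=cv2.INTER_CUBIC)
cv2.imwrite("pics/topc.png",a)
a=cv2.resize(s[200:350,210:360],None,fx=4,fy=4,interpolation=cv2.INTER_CUBIC)
cv2.imwrite("pics/sidec.png",a)
from h import *
for n in("top","side"): print(ray(n,0,0)[0])
E
```

```text
[0.42854664 0.06610214 1.37211808]
[ 0.58558701 -0.61277022  0.76242209]
```

View pics/topc.png

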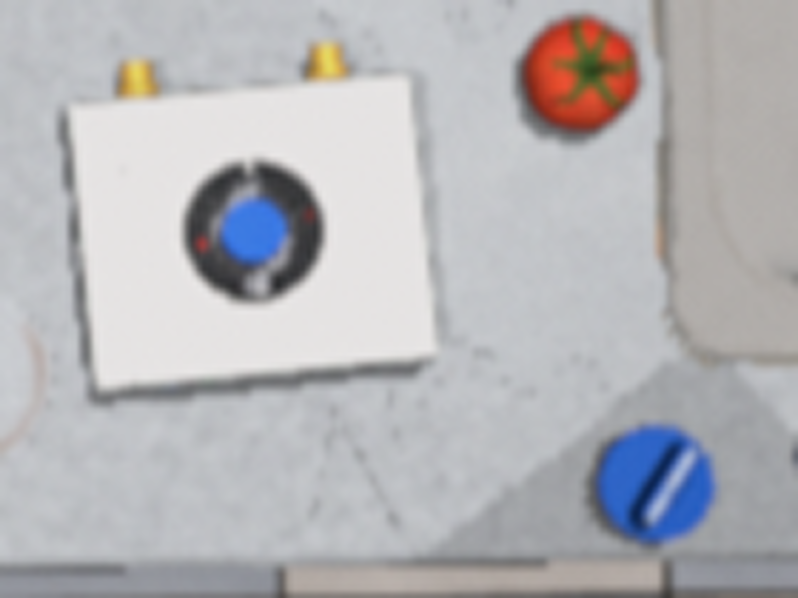

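View pics/sidec.png

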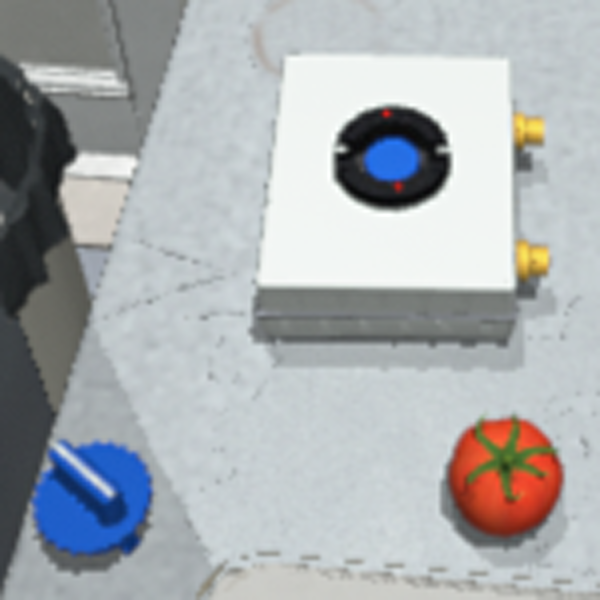

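```bash
cat > fit.py <<'E'
from h import *
import cv2
from scipy.optimize import least_squares
ims={n:cv2.imread(f"pics/{n}0.png").astype(float) for n in("top","side")}
def c2s(n,x,y):
    return (310+(x+.5)/5.7-.5,165+(y+.5)/5.7-.5) if n=="top" else (210+(x+.5)/4-.5,200+(y+.5)/4-.5)
box={"top":[(68,105),(408,75),(438,355),(97,390)],"side":[(285,57),(510,57),(518,288),(257,288)]}
# corners local: order top: (+x,+y),(+x,-y),(-x,-y),(-x,+y); side: (-x,+y),(+x,+y),(+x,-y),(-x,-y)
L={"top":[(1,1),(1,-1),(-1,-1),(-1,1)],"side":[(-1,1),(1,1),(1,-1),(-1,-1)]}
def res(p,names=("top","side")):
    r=[]
    for n in names:
        for (cx,cy),(a,b) in zip(box[n],L[n]):
            l=np.array([a*.075,b*.09]);c,s=np.cos(p[2]),np.sin(p[2])
            X=[p[0]+c*l[0]-s*l[1],p[1]+s*l[0]+c*l[1],.06]
            r+=list(proj(n,X)-np.array(c2s(n,cx,cy)))
    return np.array(r)
for names in (("top","side"),("top",),("side",)):
    o=least_squares(res,[.45,0,0],args=(names,)); print(names,o.x,np.degrees(o.x[2]),np.round(o.fun,1))
# neck circle / plate centre
for n,pt in(("top",(254,231)),("side",(392,157))):
    print(n,"neck at z .07",atz(n,*c2s(n,*pt),.07))
for n,pts in(("top",[(690,450),(648,524)]),("side",[(58,445),(112,497)])):
    P=[atz(n,*c2s(n,*p),.057) for p in pts]; d=P[0]-P[1]
    print(n,"wing",P,np.linalg.norm(d),np.degrees(np.arctan2(d[1],d[0])),(P[0]+P[1])/2)
for n,pt in(("top",(656,484)),("side",(92,498))):
    print(n,"flange",atz(n,*c2s(n,*pt),.028))
E
python3 fit.py
```

```text
('top', 'side') [ 0.50347184 -0.06492912  0.08851724] 5.071664108513011 [-0.5 -0.5  0.9 -1.3  1.3  0.6 -0.4  0.7 -0.7 -1.3  0.6 -0.8  0.5  0.3
 -0.7 -0.2]
('top',) [ 0.50310076 -0.06392767  0.0846499 ] 4.8500819796004775 [-0.8 -0.5  0.7 -1.1  0.9  0.8 -0.8  0.7]
('side',) [ 0.50376043 -0.06599301  0.09150386] 5.242784971983751 [-0.8 -0.9  0.6 -0.5  0.7  0.6 -0.5  0.3]
top neck at z .07 [ 0.50237923 -0.06350244  0.07      ]
side neck at z .07 [ 0.50377501 -0.06890633  0.07      ]
top wing [array([ 0.38836017, -0.28584937,  0.057     ]), array([ 0.3510088 , -0.26333793,  0.057     ])] 0.04361066339232138 -31.077102705115372 [ 0.36968448 -0.27459365  0.057     ]
side wing [array([ 0.35298164, -0.26413809,  0.057     ]), array([ 0.38809026, -0.28923733,  0.057     ])] 0.04315769900444797 144.43893325204263 [ 0.37053595 -0.27668771  0.057     ]
top flange [ 0.37001474 -0.27533814  0.028     ]
side flange [ 0.36966619 -0.27747812  0.028     ]
```

```bash
cat >> h.py <<'E'
from scipy.spatial.transform import Rotation as Ro
def to(pos,yawdeg):
    s=arm.get_state(); r=s["ee_rot"]
    R0=Ro.from_euler('xyz',r); 
    Rt=Ro.from_euler('xyz',[np.pi,0,np.radians(yawdeg)])
    d=R0.inv().apply(np.array(pos)-s["eef_pos"]); v=(R0.inv()*Rt).as_rotvec(degrees=True)
    print("t",round(s["t"],2),"pos",np.round(s["eef_pos"],4),"rpy",np.round(np.degrees(r),2),"q",np.round(s["q"],2),"F",np.round(s["force"],2),"M",np.round(s["moment"],3),"w",round(s["width"],4))
    print("shift",np.round(d,4),"rot",np.round(v,2))
E
python3 -c "
from h import *
to([.37,-.276,.16],-33)"
```

```text
t 0.1 pos [ 0.2799 -0.6138  0.2477] rpy [ 1.7991e+02 -1.0000e-02 -1.5549e+02] q [-0.85  0.36  0.01 -0.   -1.22 -0.29] F [ 0.67 -0.13  0.04] M [-0.002 -0.018 -0.004] w 0.0877
shift [-0.2222  0.2698  0.0881] rot [ 6.0000e-02  9.0000e-02 -1.2249e+02]
```

>>> jog_arm(
  motion=[
    [[-0.028,0.034,0.01,0,0,-8.5,0.06],[-0.056,0.068,0.02,0,0,-17,0.06],[-0.084,0.102,0.033,0,0,-25.5,0.06],[-0.112,0.136,0.044,0,0,-34,0.06],[-0.14,0.17,0.055,0,0,-42.5,0.06],[-0.168,0.204,0.066,0,0,-51,0.06],[-0.2,0.24,0.077,0,0,-59.5,0.06],[-0.222,0.27,0.088,0,0,-68,0.06]],
  ],
  newtons=20,
)

```text
t: 0.9
eef_pos: [0.37, -0.2739, 0.1597]
ee_rot: [3.141, 0.001, -1.521]
force: [0.9, 0.2, 0.0]
width: 0.0599
```

```bash
python3 -c "
from h import *
to([.37,-.276,.11],-33)"
```

```text
t 0.9 pos [ 0.37   -0.2739  0.1597] rpy [ 1.7998e+02  8.0000e-02 -8.7120e+01] q [-0.21  0.09 -0.57 -0.   -0.92  0.26] F [0.86 0.2  0.03] M [-0.004 -0.054 -0.015] w 0.0599
shift [0.0022 0.0001 0.0497] rot [-2.000e-02  8.000e-02 -5.412e+01]
```

>>> jog_arm(
  motion=[
    [[0.002,0,0.01,0,0,-8.5,0.06],[0.002,0,0.02,0,0,-17,0.06],[0.002,0,0.03,0,0,-25.5,0.06],[0.002,0,0.04,0,0,-34,0.06],[0.002,0,0.045,0,0,-42.5,0.06],[0.002,0,0.05,0,0,-51,0.06],[0.002,0,0.05,0,0,-54.1,0.06],[0.002,0,0.05,0,0,-54.1,0.06]],
  ],
)

```text
t: 1.7
eef_pos: [0.3698, -0.2757, 0.1094]
ee_rot: [-3.141, 0.002, -0.576]
force: [-0.4, 0.7, 0.6]
width: 0.06
```

```bash
cat > look.py <<'E'
import sys,cv2
from h import *
tag=sys.argv[1]; out=[]
for a in sys.argv[2:]:
    n,x0,y0,w,h,f=a.split(",");x0,y0,w,h=map(int,(x0,y0,w,h));f=float(f)
    im=optics.grab_frame(n)[:,:,::-1]; cv2.imwrite(f"pics/{n}_{tag}_full.png",im)
    cv2.imwrite(f"pics/{n}_{tag}.png",cv2.resize(im[y0:y0+h,x0:x0+w],None,fx=f,fy=f,interpolation=cv2.INTER_CUBIC))
E
python3 look.py g side,170,250,150,120,4 top,370,200,120,90,5
python3 -c "
from h import *
to([.37,-.276,.053],-33)"
```

```text
t 1.8 pos [ 0.37   -0.2758  0.1096] rpy [-1.7995e+02  8.0000e-02 -3.3130e+01] q [-0.21  0.15 -0.63 -0.   -0.79  1.21] F [-0.55 -0.17 -1.2 ] M [-0.085  0.123  0.055] w 0.0601
shift [0.0002 0.0002 0.0566] rot [-0.05  0.08 -0.13]
```

View pics/side_g.png

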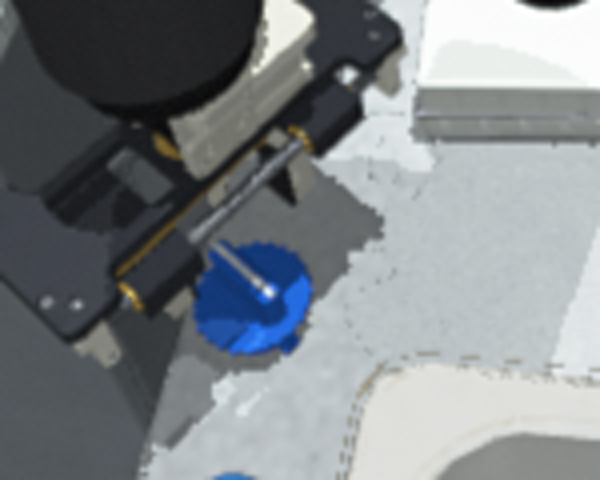

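View pics/top_g.png

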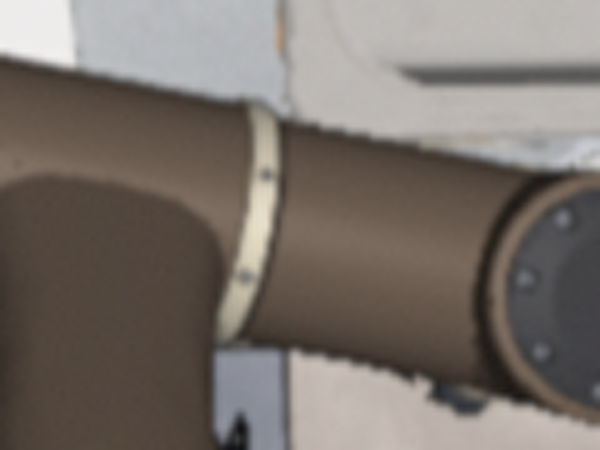

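>>> jog_arm(
  motion=[
    [[0,0,0.02,0,0,0,0.05],[0,0,0.035,0,0,0,0.05],[0,0,0.045,0,0,0,0.05],[0,0,0.052,0,0,0,0.05],[0,0,0.056,0,0,0,0.05],[0,0,0.056,0,0,0,0.05]],
  ],
)

```text
t: 2.4
eef_pos: [0.37, -0.2757, 0.0534]
ee_rot: [-3.141, 0.002, -0.579]
force: [0.5, -0.3, 0.4]
width: 0.05
```

```bash

python3 look.py h side,190,270,100,80,6
python3 -c "
from h import *
to([.37,-.276,.053],-33)"
```

```text
t 2.45 pos [ 0.3701 -0.2758  0.0537] rpy [-1.7996e+02  8.0000e-02 -3.3140e+01] q [-0.21  0.24 -0.69 -0.   -0.64  1.21] F [-0.46  0.13  0.34] M [-0.077  0.127  0.025] w 0.0501
shift [0.     0.0002 0.0007] rot [-0.04  0.08 -0.14]
```

View pics/side_h.png

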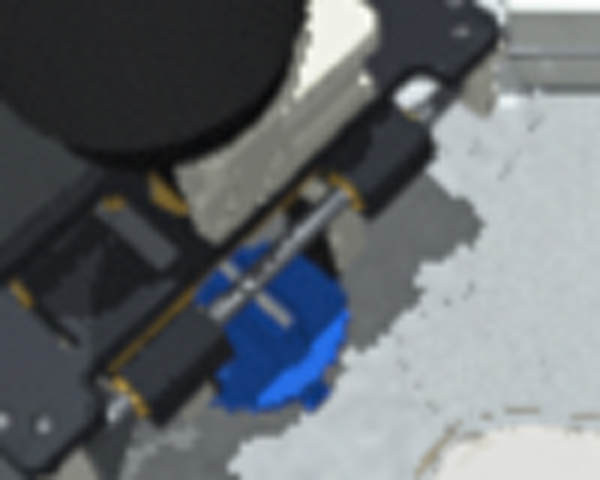

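>>> jog_arm(
  motion=[
    [[0,0,0,0,0,0,0],[0,0,0,0,0,0,0],[0,0,0,0,0,0,0],[0,0,0,0,0,0,0],[0,0,0,0,0,0,0],[0,0,0,0,0,0,0],[0,0,0,0,0,0,0],[0,0,0,0,0,0,0]],
  ],
  newtons=45,
)

```text
t: 3.25
eef_pos: [0.3702, -0.2758, 0.0537]
ee_rot: [-3.141, 0.001, -0.578]
force: [-0.9, 0.2, 0.5]
width: 0.012
```

```bash

python3 -c "
from h import *
to([.37,-.276,.16],-33)"
```

```text
t 3.25 pos [ 0.3702 -0.2758  0.0537] rpy [-1.7996e+02  8.0000e-02 -3.3140e+01] q [-0.21  0.24 -0.69 -0.   -0.64  1.21] F [-0.9   0.15  0.49] M [-0.042  0.227 -0.043] w 0.012
shift [-0.0002  0.0002 -0.1063] rot [-0.04  0.08 -0.14]
```

>>> jog_arm(
  motion=[
    [[0,0,-0.02,0,0,0,0],[0,0,-0.05,0,0,0,0],[0,0,-0.08,0,0,0,0],[0,0,-0.106,0,0,0,0],[0,0,-0.106,0,0,0,0]],
  ],
)

```text
t: 3.75
eef_pos: [0.3722, -0.2766, 0.1632]
ee_rot: [-3.139, -0.005, -0.578]
force: [0.6, -0.6, -1.6]
width: 0.0116
```

```bash

python3 look.py i side,150,180,180,140,4
python3 -c "
from h import *
to([.5035,-.065,.155],5)"
```

```text
t 3.8 pos [ 0.3712 -0.2762  0.1613] rpy [-1.7988e+02 -1.3000e-01 -3.3140e+01] q [-0.21  0.09 -0.56 -0.   -0.92  1.21] F [ 0.33  0.59 -1.34] M [-0.063  0.177  0.002] w 0.0117
shift [-0.0047 -0.2492  0.0068] rot [ -0.07  -0.17 -38.14]
```

View pics/side_i.png

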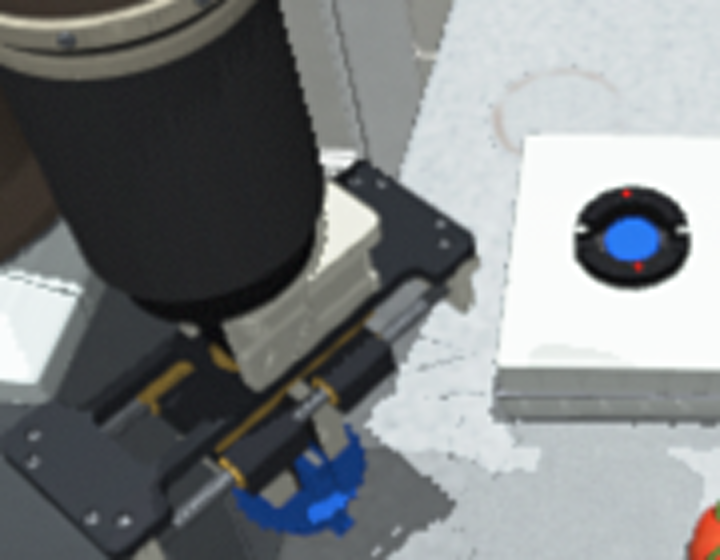

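>>> jog_arm(
  motion=[
    [[-0.001,-0.035,0.001,0,0,-5,0],[-0.001,-0.07,0.002,0,0,-11,0],[-0.002,-0.105,0.003,0,0,-17,0],[-0.003,-0.145,0.004,0,0,-23,0],[-0.004,-0.185,0.005,0,0,-29,0],[-0.004,-0.22,0.006,0,0,-35,0],[-0.005,-0.249,0.007,0,0,-38.1,0],[-0.005,-0.249,0.007,0,0,-38.1,0]],
  ],
)

```text
t: 4.6
eef_pos: [0.5043, -0.0625, 0.1534]
ee_rot: [-3.142, -0.002, 0.091]
force: [-0.6, -2.3, -0.0]
width: 0.0116
```

```bash

python3 look.py j side,220,160,180,140,4 top,280,120,160,120,5
python3 -c "
from h import *
to([.5035,-.065,.155],5)"
```

```text
t 4.7 pos [ 0.5025 -0.0644  0.1534] rpy [-1.7999e+02 -3.0000e-02  5.0100e+00] q [ 0.26  0.17 -0.49 -0.   -0.92  1.4 ] F [-1.27 -1.11 -1.06] M [-0.143  0.203 -0.014] w 0.0115
shift [ 0.0009  0.0007 -0.0016] rot [-0.01 -0.03  0.01]
```

View pics/side_j.png

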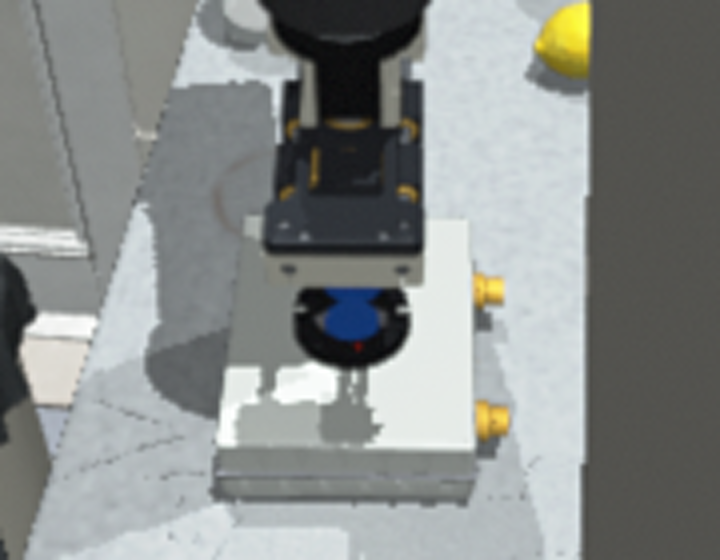

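View pics/top_j.png

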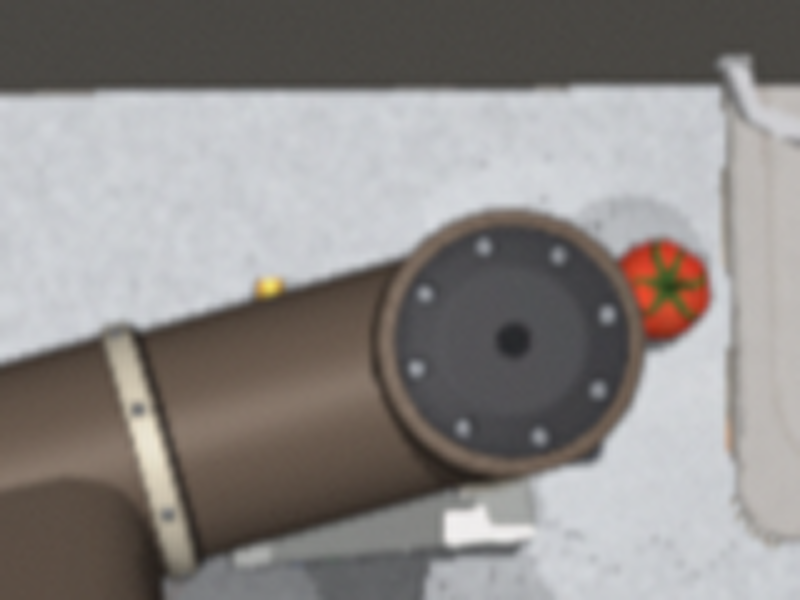

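>>> jog_arm(
  motion=[
    [[0.001,0.0006,0.008,0,0,0,0],[0.001,0.0006,0.015,0,0,0,0],[0.001,0.0006,0.02,0,0,0,0],[0.001,0.0006,0.0225,0,0,0,0],[0.001,0.0006,0.0225,0,0,0,0],[0.001,0.0006,0.0225,0,0,0,0]],
  ],
)

```text
t: 5.3
eef_pos: [0.5036, -0.0651, 0.1311]
ee_rot: [-3.142, -0.001, 0.087]
force: [0.6, -0.3, -1.4]
width: 0.0116
```

```bash

python3 look.py k side,220,160,180,140,4
python3 -c "
from h import *
to([.5035,-.065,.125],5)
for n in ('top','side'): print(proj(n,[.503,-.065,.08]),proj(n,[.503,-.065,.06]))"
```

```text
t 5.35 pos [ 0.5037 -0.065   0.1312] rpy [-1.8e+02 -6.0e-02  5.0e+00] q [ 0.26  0.2  -0.51  0.   -0.86  1.4 ] F [ 0.37  0.52 -0.88] M [-0.099  0.157  0.049] w 0.0117
shift [-0.0002 -0.      0.0062] rot [-0.   -0.06 -0.  ]
[355.00880153 204.69100915] [354.32080493 205.09360209]
[307.41496384 234.95708235] [307.59219795 240.16125644]
```

View pics/side_k.png

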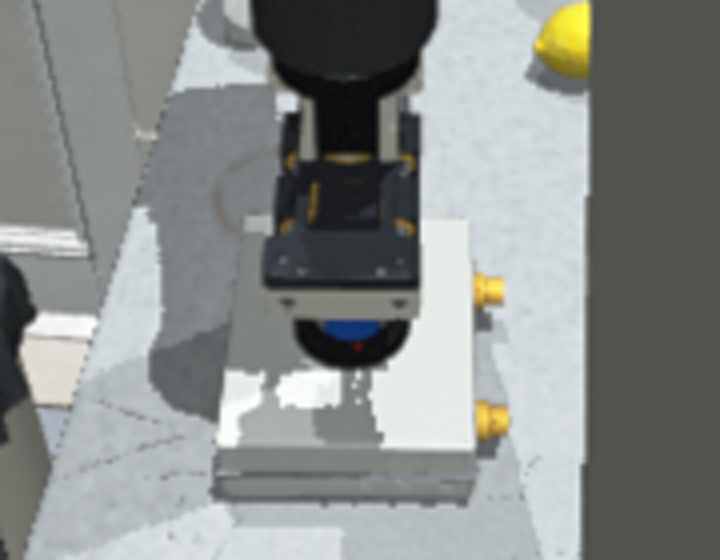

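>>> jog_arm(
  motion=[
    [[0,0,0.001,0,0,0,0],[0,0,0.002,0,0,0,0],[0,0,0.003,0,0,0,0],[0,0,0.004,0,0,0,0]],
  ],
)

```text
t: 5.75
eef_pos: [0.5037, -0.065, 0.1271]
ee_rot: [-3.142, -0.001, 0.087]
force: [0.3, -0.1, -0.1]
width: 0.0118
```

>>> jog_arm(
  motion=[
    [[0,0,0.001,0,0,0,0],[0,0,0.002,0,0,0,0],[0,0,0.003,0,0,0,0]],
  ],
)

```text
t: 6.05
eef_pos: [0.5037, -0.065, 0.124]
ee_rot: [-3.141, -0.001, 0.087]
force: [-0.6, 0.1, -0.6]
width: 0.0116
```

>>> jog_arm(
  motion=[
    [[0,0,0.001,0,0,0,0],[0,0,0.002,0,0,0,0],[0,0,0.003,0,0,0,0]],
  ],
)

```text
t: 6.35
eef_pos: [0.5037, -0.065, 0.1209]
ee_rot: [-3.142, -0.001, 0.087]
force: [-0.8, -0.1, -0.5]
width: 0.0117
```

>>> jog_arm(
  motion=[
    [[0,0,0.001,0,0,0,0],[0,0,0.002,0,0,0,0]],
  ],
)

```text
t: 6.55
eef_pos: [0.5037, -0.065, 0.1188]
ee_rot: [-3.141, -0.001, 0.087]
force: [-0.4, -0.5, -0.2]
width: 0.0113
```

>>> jog_arm(
  motion=[
    [[0,0,0.001,0,0,0,0],[0,0,0.002,0,0,0,0]],
  ],
)

```text
t: 6.75
eef_pos: [0.5037, -0.065, 0.1168]
ee_rot: [-3.142, -0.001, 0.087]
force: [0.5, 0.3, -1.4]
width: 0.012
```

>>> jog_arm(
  motion=[
    [[0,0,0.001,0,0,0,0],[0,0,0.002,0,0,0,0]],
  ],
)

```text
t: 6.95
eef_pos: [0.5038, -0.065, 0.1149]
ee_rot: [3.142, -0.001, 0.087]
force: [-0.7, 0.4, 3.6]
width: 0.0115
```

>>> jog_arm(
  motion=[
    [[0,0,0.001,0,0,0,0],[0,0,0.002,0,0,0,0]],
  ],
)

```text
t: 7.15
eef_pos: [0.5038, -0.065, 0.1132]
ee_rot: [3.141, -0.001, 0.088]
force: [-3.2, 0.4, 5.7]
width: 0.0118
```

>>> jog_arm(
  motion=[
    [[0,0,0.001,0,0,0,0],[0,0,0.0015,0,0,0,0],[0,0,0.0015,0,0,0,0]],
  ],
)

```text
t: 7.45
eef_pos: [0.5038, -0.065, 0.1121]
ee_rot: [3.141, -0.001, 0.088]
force: [-3.1, 0.9, 6.9]
width: 0.0118
```

```bash

python3 -c "
from h import *
to([.5037,-.065,.108],5)"
```

```text
t 7.45 pos [ 0.5038 -0.065   0.1121] rpy [ 1.7999e+02 -8.0000e-02  5.0200e+00] q [ 0.26  0.22 -0.53  0.   -0.81  1.4 ] F [-3.06  0.92  6.92] M [0.322 1.33  0.019] w 0.0118
shift [-0.0001 -0.      0.0041] rot [ 0.01 -0.08  0.02]
```

>>> jog_arm(
  motion=[
    [[-0.0007,0,0.0005,0,0,0,0],[-0.0007,0,0.0015,0,0,0,0],[-0.0007,0,0.0015,0,0,0,0]],
  ],
)

```text
t: 7.75
eef_pos: [0.5038, -0.065, 0.1113]
ee_rot: [3.141, -0.003, 0.088]
force: [-1.9, 1.0, 7.1]
width: 0.0116
```

```bash

python3 -c "
from h import *
to([.5037,-.065,.108],5)"
```

```text
t 7.75 pos [ 0.5038 -0.065   0.1113] rpy [ 1.7998e+02 -1.6000e-01  5.0500e+00] q [ 0.26  0.22 -0.54  0.   -0.81  1.4 ] F [-1.94  0.96  7.12] M [ 0.271  0.967 -0.013] w 0.0116
shift [-0.0001  0.      0.0033] rot [ 0.02 -0.16  0.05]
```

>>> jog_arm(
  motion=[
    [[-0.0005,0,0.001,0,0,0,0],[-0.0005,0,0.002,0,0,0,0],[-0.0005,0,0.003,0,0,0,0],[-0.0005,0,0.003,0,0,0,0]],
  ],
)

```text
t: 8.15
eef_pos: [0.5038, -0.065, 0.1093]
ee_rot: [3.141, -0.004, 0.089]
force: [-3.0, 1.5, 11.3]
width: 0.0113
```

```bash

python3 -c "
from h import *
to([.5037,-.065,.108],5)"
```

```text
t 8.15 pos [ 0.5038 -0.065   0.1093] rpy [179.97  -0.23   5.08] q [ 0.26  0.22 -0.54  0.   -0.8   1.4 ] F [-3.02  1.54 11.26] M [ 0.445  1.554 -0.027] w 0.0113
shift [-0.0001 -0.      0.0013] rot [ 0.03 -0.23  0.08]
```

>>> jog_arm(
  motion=[
    [[0,0,0.001,0,0,0,0],[0,0,0.002,0,0,0,0],[0,0,0.0028,0,0,0,0],[0,0,0.0028,0,0,0,0]],
  ],
)

```text
t: 8.55
eef_pos: [0.5038, -0.065, 0.1074]
ee_rot: [3.141, -0.004, 0.089]
force: [-4.9, 1.9, 13.9]
width: 0.0118
```

```bash

python3 -c "
from h import *
to([.5037,-.065,.108],5)"
```

```text
t 8.55 pos [ 0.5038 -0.065   0.1074] rpy [179.96  -0.25   5.1 ] q [ 0.26  0.23 -0.54  0.   -0.8   1.4 ] F [-4.94  1.89 13.9 ] M [ 0.666  2.239 -0.056] w 0.0118
shift [-0.0001 -0.     -0.0006] rot [ 0.04 -0.25  0.1 ]
```

>>> jog_arm(
  motion=[
    [[-0.001,0,0.0016,0,0,0,0],[-0.001,0,0.0016,0,0,3,0],[-0.001,0,0.0016,0,0,6,0],[-0.001,0,0.0016,0,0,9,0],[-0.001,0,0.0016,0,0,12,0]],
  ],
)

```text
t: 9.05
eef_pos: [0.5044, -0.0653, 0.1076]
ee_rot: [-3.141, -0.008, -0.121]
force: [-1.7, -1.2, 13.9]
width: 0.0117
```

```bash

python3 -c "
from h import *
to([.5037,-.065,.1074],-70)"
```

```text
t 9.05 pos [ 0.5044 -0.0653  0.1076] rpy [-179.99   -0.45   -6.96] q [ 0.26  0.22 -0.54  0.   -0.8   1.19] F [-1.73 -1.24 13.88] M [-0.498  0.854  0.073] w 0.0117
shift [-0.0008 -0.0002  0.0002] rot [-0.26 -0.4  63.04]
```

>>> jog_arm(
  motion=[
    [[-0.0008,0,0.0016,0,-0.3,5,0],[-0.0008,0,0.0016,0,-0.3,10,0],[-0.0008,0,0.0016,0,-0.3,15,0],[-0.0008,0,0.0016,0,-0.3,20,0],[-0.0008,0,0.0016,0,-0.3,25,0]],
  ],
)

```text
t: 9.55
eef_pos: [0.5053, -0.0652, 0.1077]
ee_rot: [-3.138, -0.005, -0.56]
force: [-1.2, -0.1, 13.3]
width: 0.0114
```

```bash

python3 -c "
from h import *
to([.5037,-.065,.1074],-70)"
```

```text
t 9.55 pos [ 0.5053 -0.0652  0.1077] rpy [-179.77   -0.29  -32.09] q [ 0.26  0.23 -0.54  0.   -0.8   0.75] F [-1.21 -0.12 13.27] M [-0.06   0.931  0.136] w 0.0114
shift [-0.0015  0.0007  0.0003] rot [-0.32 -0.21 37.91]
```

>>> jog_arm(
  motion=[
    [[-0.002,0.001,0.0018,-0.2,-0.2,5,0],[-0.002,0.001,0.0018,-0.2,-0.2,10,0],[-0.002,0.001,0.0018,-0.2,-0.2,15,0],[-0.002,0.001,0.0018,-0.2,-0.2,20,0],[-0.002,0.001,0.0018,-0.2,-0.2,25,0]],
  ],
)

```text
t: 10.05
eef_pos: [0.5051, -0.065, 0.1077]
ee_rot: [-3.137, -0.003, -0.999]
force: [-1.4, -0.3, 13.2]
width: 0.0119
```

```bash

python3 -c "
from h import *
to([.5037,-.065,.1074],-75)"
```

```text
t 10.05 pos [ 0.5051 -0.065   0.1077] rpy [-1.7971e+02 -1.6000e-01 -5.7220e+01] q [ 0.26  0.23 -0.54  0.   -0.8   0.31] F [-1.43 -0.26 13.21] M [-0.251  0.617  0.148] w 0.0119
shift [-0.0008  0.0012  0.0003] rot [-0.31 -0.12 17.78]
```

>>> jog_arm(
  motion=[
    [[-0.001,0.0016,0.0017,-0.2,-0.1,4,0],[-0.001,0.0016,0.0017,-0.2,-0.1,8,0],[-0.001,0.0016,0.0017,-0.2,-0.1,12,0],[-0.001,0.0016,0.0017,-0.2,-0.1,15,0]],
  ],
)

```text
t: 10.45
eef_pos: [0.5049, -0.065, 0.1078]
ee_rot: [-3.136, -0.002, -1.262]
force: [-1.8, 0.4, 13.6]
width: 0.0115
```

```bash

python3 -c "
from h import *
to([.5037,-.065,.1074],-75)"
```

```text
t 10.45 pos [ 0.5049 -0.065   0.1078] rpy [-1.797e+02 -9.000e-02 -7.231e+01] q [ 0.26  0.23 -0.54  0.   -0.8   0.05] F [-1.77  0.44 13.63] M [0.017 0.834 0.058] w 0.0115
shift [-0.0004  0.0012  0.0004] rot [-0.31 -0.08  2.69]
```

>>> jog_arm(
  motion=[
    [[-0.0005,0.0012,0.0016,0,0,1.5,0],[-0.0005,0.0012,0.0016,0,0,2.8,0],[-0.0005,0.0012,0.0016,0,0,2.8,0]],
  ],
)

```text
t: 10.75
eef_pos: [0.5044, -0.0651, 0.1077]
ee_rot: [-3.135, -0.002, -1.31]
force: [-4.1, 0.5, 15.8]
width: 0.0116
```

```bash

python3 -c "
from h import *
to([.5037,-.065,.1119],-75)"
```

```text
t 10.75 pos [ 0.5044 -0.0651  0.1077] rpy [-1.796e+02 -1.300e-01 -7.508e+01] q [ 0.26  0.23 -0.54  0.   -0.8  -0.  ] F [-4.14  0.46 15.84] M [0.122 1.811 0.229] w 0.0116
shift [-0.0003  0.0007 -0.0042] rot [-0.4  -0.13 -0.08]
```

>>> jog_arm(
  motion=[
    [[0,0,0.0005,0,0,0,0],[0,0,-0.0005,0,0,0,0],[0,0,-0.0015,0,0,0,0],[0,0,-0.0025,0,0,0,0],[0,0,-0.0025,0,0,0,0]],
  ],
)

```text
t: 11.25
eef_pos: [0.5043, -0.0651, 0.1107]
ee_rot: [-3.135, -0.002, -1.31]
force: [-3.3, -0.1, 8.0]
width: 0.0116
```

```bash

python3 -c "
from h import *
to([.5037,-.065,.1119],-75)"
```

```text
t 11.25 pos [ 0.5043 -0.0651  0.1107] rpy [-1.796e+02 -1.400e-01 -7.505e+01] q [ 0.26  0.22 -0.54  0.   -0.8  -0.  ] F [-3.25 -0.11  8.03] M [0.417 1.452 0.148] w 0.0116
shift [-0.0003  0.0005 -0.0012] rot [-0.4  -0.14 -0.05]
```

>>> jog_arm(
  motion=[
    [[0,0,-0.0005,0,0,0,0],[0,0,-0.001,0,0,0,0],[0,0,-0.0015,0,0,0,0],[0,0,-0.0015,0,0,0,0]],
  ],
)

```text
t: 11.65
eef_pos: [0.5043, -0.0651, 0.1122]
ee_rot: [-3.135, -0.002, -1.31]
force: [-1.8, 0.1, 4.8]
width: 0.0118
```

```bash

python3 -c "
from h import *
to([.5037,-.065,.1119],-75)"
```

```text
t 11.65 pos [ 0.5043 -0.0651  0.1122] rpy [-1.796e+02 -1.400e-01 -7.505e+01] q [ 0.26  0.22 -0.54  0.   -0.81 -0.  ] F [-1.83  0.07  4.77] M [0.289 1.015 0.146] w 0.0118
shift [-0.0003  0.0005  0.0003] rot [-0.4  -0.14 -0.05]
```

>>> jog_arm(
  motion=[
    [[0,0,-0.0004,0,0,0,0],[0,0,-0.0008,0,0,0,0],[0,0,-0.0008,0,0,0,0]],
  ],
)

```text
t: 11.95
eef_pos: [0.5042, -0.0652, 0.1123]
ee_rot: [-3.135, -0.002, -1.31]
force: [2.0, -1.4, -6.9]
width: 0.0118
```

```bash

python3 -c "
from h import *
to([.5037,-.065,.1119],-75)"
```

```text
t 11.95 pos [ 0.5042 -0.0652  0.1123] rpy [-1.7963e+02 -1.3000e-01 -7.5060e+01] q [ 0.26  0.22 -0.54  0.   -0.81 -0.  ] F [ 2.   -1.42 -6.94] M [-0.283 -0.717  0.104] w 0.0118
shift [-0.0003  0.0004  0.0004] rot [-0.37 -0.13 -0.06]
```

>>> jog_arm(
  motion=[
    [[0,0,0,0,0,0,0.0118],[0,0,0,0,0,0,0.03],[0,0,0,0,0,0,0.05],[0,0,0,0,0,0,0.05],[0,0,0,0,0,0,0.05],[0,0,0,0,0,0,0.05]],
  ],
)

```text
t: 12.55
eef_pos: [0.5042, -0.0651, 0.1124]
ee_rot: [-3.135, -0.002, -1.31]
force: [-0.0, 0.5, 1.2]
width: 0.0458
```

>>> jog_arm(
  motion=[
    [[0,0,-0.01,0,0,0,0.05],[0,0,-0.03,0,0,0,0.05],[0,0,-0.06,0,0,0,0.05],[0,0,-0.1,0,0,0,0.05],[0,0,-0.13,0,0,0,0.05],[0,0,-0.13,0,0,0,0.05]],
  ],
)

```text
t: 13.15
eef_pos: [0.5056, -0.065, 0.2479]
ee_rot: [-3.126, -0.004, -1.309]
force: [0.6, 0.7, -0.3]
width: 0.0506
```

```bash

python3 look.py z side,220,160,180,140,4
python3 -c "
from h import *
to([.35,-.3,.24],-75)"
```

```text
t 13.2 pos [ 0.5044 -0.0649  0.2454] rpy [-1.7931e+02 -1.5000e-01 -7.5050e+01] q [ 0.26  0.08 -0.36  0.   -1.12 -0.  ] F [-0.45  0.05 -0.59] M [0.011 0.138 0.036] w 0.0502
shift [0.1873 0.2099 0.0034] rot [-0.69 -0.15 -0.05]
```

View pics/side_z.png

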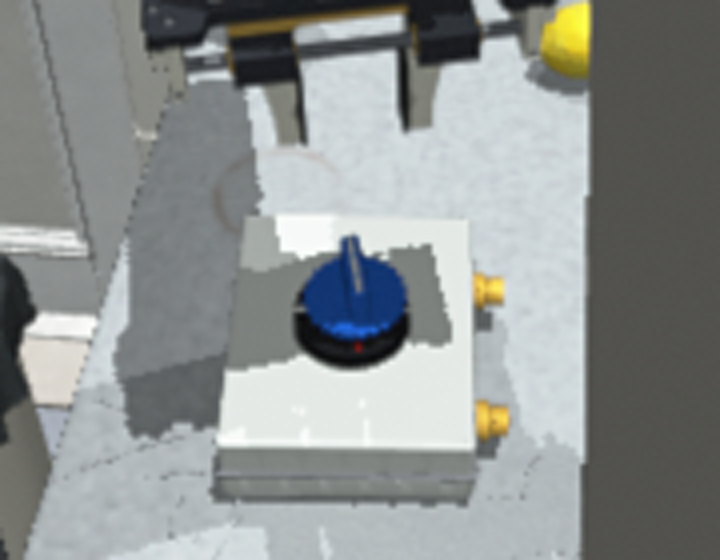

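```bash
python3 -c "
from h import *
z=.0713-.013+.057
f=lambda x,y:atz('side',220+(x+.5)/4-.5,160+(y+.5)/4-.5,z)
a,b=f(348,238),f(358,291);d=b-a;print(a,b,np.degrees(np.arctan2(d[1],d[0])),np.linalg.norm(d))
arm.job_done()"
```

```text
[ 0.49953133 -0.04596112  0.1153    ] [ 0.51023011 -0.08544638  0.1153    ] -74.83935723706404 0.040909042122620254
the job is handed in; nothing more can be done
```

The cap is locked in the neck and the job is handed in, at 13.2 s of the 51 s allowed.

- **Insertion:** I gripped the cap by its wing and lowered it into the slots. The spring plate touched at about the height expected for a neck top roughly 11 mm above the flat top.
- **Press and turn:** I pressed it about 8 mm down. The highest reading was 15.8 N, against the 25 N limit. I then turned it 80° clockwise.
- **Lock:** When I eased off, the cap rose to about 4 mm of spring travel and stopped there. It held against a pull of about 7 N, so the lugs are caught in the notches.
- **Release:** The gripper opened and the arm lifted clear.

**Last checks:** In the final side picture the cap sits in the neck, with the wing at -74.8°. The filter is at about 5°, so that is 80° from the slots, and the red dot visible in the picture lies in line with the wing. The wrist force was back near zero. A sideways reading of up to 5 N appeared while pressing and was gone after release.

**Not checked:** I did not look again at the mug, glass, lemon and tomato as a group. The arm stayed above or away from them throughout.

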